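Tighten the loose retaining ring of a slit-lamp objective with a two-pin spanner

ROBOT

A 6-joint arm with a two-finger parallel gripper is mounted at the origin on a cart in front of the work surface, level with it; the furniture and walls round the work are solid. World frame = base frame: x ahead of the robot, y to its left, z up, the work surface at z = 0. Lengths are in m, angles in rad, forces in N, time in s.
With the tool pointing down it reaches from about 0.275 to 0.75 m from the base axis. Payload 10.2 kg.
Tool frame: the origin (TCP) lies at the very end of the fingers, on their centre line; the grasp point (between the pads) lies 19 mm behind it (hold_point_z is the distance from the TCP to the grasp point, in m); z points along the fingers, y is the line along which they close (so a half turn about z gives the same grasp; the last joint's range is limited). The gripper opens to 85 mm and grips with 20 to 120 N. Pads are 22 mm wide; open, the fingers measure 114 mm over their backs; the gripper's body (76 mm by 85 mm) begins 54 mm behind the grasp point. The pads swing forward as they close: fully open they stand 13 mm farther back than shut.
Start: joints at [-1.43, 0.313, 1.498, -0, 1.331, -0.223], TCP at [0.187, -0.491, 0.231] pointing down, gripper open.
Joint ranges: [-2.94, 2.94], [-0.97, 2.17], [0.19, 2.56], [-1.23, 4.37], [0.02, 3.11], [-2.88, 2.88]. Speed limits (rad/s): [2.39, 2.39, 3.01, 3.14, 3.14, 3.14].

INTERFACE

Orientations are given as a unit quaternion [w, x, y, z].
In Python, from station import move_ptp, move_linear, move_joints, command_gripper, wait, ik, grab_frame, PlanningError, job_done, cut_out, read_time_s, read_q, read_dq, read_joint_efforts, read_tcp_pos, read_eef_rot, read_wrist_force, read_ft_torque, read_grip_width, read_grip_force, hold_point_z gives the robot as it stands. Calls block until the motion is done:
- move_ptp(position, orientation): joint-space move of the TCP to a pose.
- move_linear(position, velocity=0.15, rot=None): straight line of the TCP; rot=None keeps the orientation; velocity is the mean speed in m/s.
- move_joints(angles): joint-space move.
- command_gripper(opening, f_grip=None): finger opening in m; f_grip is the grip in N (None keeps the last); returns when the fingers have stopped.
- wait(seconds).
- ik(position, orientation): joint angles nearest the present ones, or None.
- grab_frame(name): name is "side" or "top" or "wrist"; returns a dict with "image" (420x560x3 uint8, red, green, blue), "mtx" (3x3 intrinsics, pixels), "pose" (4x4, takes a point from camera to world coordinates); the wrist camera has in their place "hand_eye" (4x4, takes a point from camera to tool coordinates, whose origin is the TCP and whose axes are the flange's). Camera axes: x right, y down, z forward; pixel columns grow to the right and rows downward; lengths in m; the calibration is good to about 2 mm. The wrist camera is an equidistant fisheye: a pixel r from the principal point sees the ray r / f radians off the axis. A picture is of the moment at which its call begins: read the wrist's pose just before it. There is no depth.
A pose or a line that the arm cannot do raises PlanningError and nothing moves.
- job_done(): hands the job in; it is judged then, once.
Trained networks look in the newest picture that a camera, given by its name, has taken for a name from the list of things; names that differ only in an ending like _2 or _b are one class to them, and where a whole thing is asked for, a point or a joint stands for the part that bears it (a point fixed in the world has none). Each returns a list of dicts, best first, with "confidence" (0 to 1); they miss things now and then, are a little off and sometimes report something else, mostly with a low value. They report only what shows in the picture. A call takes as long as a camera call.
- cut_out(camera, name): "region" (420x560 bool, what is visible of it) and "point" ([column, row] in pixels, amid what is visible of it).
Readings, each from a call of its own:
- read_time_s(): time.
- read_q(): joint angles.
- read_dq(): joint speeds.
- read_joint_efforts(): joint torques, N m.
- read_tcp_pos(): TCP position.
- read_eef_rot(): TCP orientation.
- read_wrist_force(): force on the tool from outside, world axes, zero at the start.
- read_ft_torque(): the same for the moment, N m.
- read_grip_width(): finger opening in m.
- read_grip_force(): force on a finger pad.
Only numpy, scipy, OpenCV 4.12 (cv2) and the standard library are available. Lean on these libraries where they do the work, as an engineer would, in place of code of your own. Each camera call takes 0.05 s, during which the arm holds its last target. There are 200 camera calls.

TASK

The ring that holds the lens in the slit-lamp objective has worked loose. Take the two-pin spanner from its wooden stand, find the ring's two holes with its pins (press only lightly until both pins have dropped well in, and never touch the glass or turn the ring before that), then turn the ring clockwise to its stop and nip it up to about 0.4 N m, without forcing it. Put the spanner back upright in its stand with both pins in the holes, and leave the other things on the desk where they are.

Things in the scene. Friction and masses are not known exactly. Their poses are not given: they have to be found in the camera images.
- objective: Slit-lamp objective, fixed to the desk lens up: black knurled barrel 77 mm across on a 94 mm flange, 60 mm high. Origin: centre of its underside, z up; a short white line high on the barrel marks its +x side. In its top lies the retaining ring, 66 mm outside, 37 mm bore, its flat face 1 mm proud of the rim.
- ring_face (a point): On the objective's axis at the height of the ring's face (60 mm); does not turn with the ring. The ring has two round blind holes across from each other, 7 mm wide, 6 mm deep, each 25.5 mm from this point. Where they point is not measured: at the start their line lies within 0.45 rad of the objective's x axis, to either side; elsewhere the face is flat.
- retaining_ring (a joint): How far the ring is screwed in, rad; grows clockwise seen from above. Starts between 0.1 and 0.5; the stop is at 1.30. The stiff thread takes 0.16 N m to turn and stays where left. At the stop it comes up on a rubber gasket: the torque on the spanner climbs about 0.08 N m per further 0.01 rad and springs back by as much. Pins pressed on the face with over 10 N may drag it round.
- lens: Domed glass lens in the ring's bore, 36 mm across, fixed, its crown 3 mm below the ring's face. Origin as objective. Not to be touched.
- pin_spanner: Two-pin spanner, 110 g, 70 mm tall, in its stand, pins down. Origin midway between the pin tips, z up, x along the bridge. Pins 5 mm thick, 10 mm long (last 2.2 mm tapered to 2.8 mm) at x = +-25.5 mm; bridge 66 x 14 mm, z 10-18; black flat grip z 24-70, 32 mm along x, 12 mm thick along y (pinch there, z 50). Either way round works. Over 25 N on the ring (both pins in all, 0.64 N m) spoils it.
- pin_a (a point): Tip of the pin on the spanner's +x side.
- pin_b (a point): Tip of the pin on the spanner's -x side.
- spanner_stand: Wooden stand fixed to the desk: foot 104 x 54 x 8 mm, on it a block 88 x 38 mm, top 24 mm above the desk, with two holes 10 mm wide, 13 mm deep at x = +-25.5 mm. The spanner's bridge rests on the block, pins in the holes, its origin then 14 mm above the desk. Origin: centre of its underside.
- stand_top (a point): Middle of the stand's top face between its two holes, 24 mm above the desk.
- trial_frame: Trial spectacle frame, loose, 131 x 143 x 47 mm, a bystander.
- contact_case: Contact lens case with two screw caps, loose, 28 x 62 x 16 mm, a bystander.
- drops_bottle: Eye-drop bottle with a cap, standing loose, 25 mm across, 65 mm tall, a bystander.
- screwdriver: Small screwdriver lying loose, 124 mm long, a bystander.

How it is judged:
On the way, in this order (a step that is already met when the one before it is completed fails the run):
1. both pins of the spanner sit at least 3 mm deep in the ring's two holes, the ring not yet screwed in (z of each of pin_a, pin_b in the frame of ring_face below -0.003 m and horizontal distance between pin_a and ring_face between 0.022 and 0.029 m and horizontal distance between pin_b and ring_face between 0.022 and 0.029 m and value of joint retaining_ring below 0.75 rad), for 0.2 s.
2. the ring is at its stop, both pins still in the holes, and is nipped up: spanner and ring press on each other with over 12 N in all (about 0.3 N m) (z of each of pin_a, pin_b in the frame of ring_face below -0.003 m and horizontal distance between pin_a and ring_face between 0.022 and 0.029 m and horizontal distance between pin_b and ring_face between 0.022 and 0.029 m and value of joint retaining_ring above 1.285 rad and contact force between pin_spanner and retaining_ring above 12 N), for 0.2 s.
At the end, for the whole second after the job is handed in: The ring is tight, screwed in to within 0.03 rad of its stop; the spanner stands at rest in its stand, upright within 0.1 rad, its pins at least 7 mm down in the two holes and its x axis along the stand's within 0.2 rad (value of joint retaining_ring above 1.27 rad and distance between pin_spanner and stand_top below 0.016 m and z of pin_spanner in the frame of stand_top below -0.007 m and angle between pin_spanner's own z axis and vertical below 0.1 rad and angle between the x axis of pin_spanner and the x axis of spanner_stand, either way round below 0.2 rad and linear speed of pin_spanner below 0.02 m/s); the robot touches nothing.
It fails at once if spanner and ring press on each other with more than 25 N (contact force between pin_spanner and retaining_ring above 25 N).
It fails at once if the spanner or the fingers touch the lens (contact force between any of pin_spanner, the fingers and lens above 0.5 N).
It fails at once if the ring turns (faster than 0.15 rad/s) while the two pins are not both in its holes ((velocity of joint retaining_ring above 0.15 rad/s or velocity of joint retaining_ring below -0.15 rad/s) and not (z of each of pin_a, pin_b in the frame of ring_face below -0.0005 m and horizontal distance between pin_a and ring_face between 0.022 and 0.029 m and horizontal distance between pin_b and ring_face between 0.022 and 0.029 m)).
It fails at once if a bystander is moved by more than 15 mm (distance of any of trial_frame, contact_case, drops_bottle, screwdriver from where it was at the start of the episode above 0.015 m).
It also fails if it takes over 72 s, if anything falls off the work surface, if the arm or the gripper's body presses on something with over 40 N, if the wrist force passes 120 N, or if a joint passes its speed limit or range.

## Working session

There is one attempt and no reset: what is moved stays moved. The work goes in short steps, each a Python script; the robot and the scene stay as the last script left them, time stands still between calls to the robot, and variables do not carry over. Pictures are saved under pics/ and viewed, at most 10 in all, crops included, and the job is handed in when it is done.

```bash
mkdir -p pics; ls
cat > h.py <<'E'
import numpy as np, cv2
from station import *
def px(cam,name):
    r=cut_out(cam,name)
    return r
E
python3 - <<'E'
from h import *
ims={}
for c in ["top","side"]:
    f=grab_frame(c); ims[c]=f
    cv2.imwrite(f"pics/{c}0.png",f["image"][:,:,::-1])
    np.savez(f"pics/{c}0.npz",**f)
    print(c,f["mtx"].tolist(),np.round(f["pose"],4).tolist())
    for n in ["objective","retaining_ring","pin_spanner","spanner_stand","trial_frame","contact_case","drops_bottle","screwdriver","lens"]:
        for r in cut_out(c,n)[:2]:
            ys,xs=np.nonzero(r["region"])
            print(n,round(r["confidence"],2),np.round(r["point"],1),xs.min(),xs.max(),ys.min(),ys.max(),len(xs))
print(read_time_s(),hold_point_z,read_eef_rot())
E
```

```text
pics
top [[500.3786495887771, 0.0, 278.41321440671027], [0.0, 500.3786495887771, 203.80549929407076], [0.0, 0.0, 1.0]] [[0.0227, -0.9778, 0.2082, 0.3204], [-0.9997, -0.0211, 0.01, 0.0558], [-0.0054, -0.2083, -0.978, 1.1166], [0.0, 0.0, 0.0, 1.0]]
objective 0.61 [286.1 239.1] 268 309 220 261 1375
retaining_ring 0.97 [281.3 242.7] 273 303 222 253 598
retaining_ring 0.69 [385.7 298.8] 359 413 294 303 153
pin_spanner 0.68 [183.  220.5] 174 188 209 237 245
spanner_stand 0.61 [188.3 228.8] 168 201 201 250 918
trial_frame 0.84 [385. 298.] 346 416 253 303 249
trial_frame 0.35 [204.8 159.9] 200 212 152 168 153
contact_case 0.73 [273.7 166.2] 261 286 158 169 266
drops_bottle 0.57 [204.4 158.3] 200 211 153 167 130
drops_bottle 0.35 [182.9 222.4] 174 188 209 238 257
screwdriver 0.7 [362.8 227.8] 342 374 222 227 114
lens 0.72 [288.5 238.2] 280 295 229 244 210
side [[435.6934593033377, 0.0, 277.1332881890542], [0.0, 435.6934593033377, 201.62992964378867], [0.0, 0.0, 1.0]] [[-0.8133, -0.1848, 0.5517, 0.0604], [-0.5816, 0.2862, -0.7615, 0.7199], [-0.0172, -0.9402, -0.3403, 0.3832], [0.0, 0.0, 0.0, 1.0]]
objective 0.57 [311.1 236.9] 285 333 213 257 1800
retaining_ring 0.82 [312.3 216.7] 292 326 213 225 315
retaining_ring 0.43 [217.2 292. ] 182 252 274 307 1390
pin_spanner 0.72 [212.7 267.6] 197 236 247 285 878
spanner_stand 0.56 [215.7 289.6] 181 252 274 307 1462
trial_frame 0.54 [409.7 215.8] 379 415 200 230 245
contact_case 0.52 [231.9 229.1] 218 240 223 237 224
drops_bottle 0.8 [175.3 247. ] 168 182 228 263 420
drops_bottle 0.39 [216.7 291.6] 181 253 273 307 1454
screwdriver 0.4 [332.4 211.4] 327 340 207 219 72
lens 0.61 [309.9 221.9] 303 315 218 222 46
1.0 0.0187 [-1.09455949e-05  9.83504165e-01  1.80885483e-01  1.25989895e-05]
```

Run:
```python
import cv2,numpy as np
t=cv2.imread("pics/top0.png")[130:320,150:430];s=cv2.imread("pics/side0.png")[180:320,160:430]
a=cv2.resize(t,(800,543),interpolation=cv2.INTER_CUBIC)
b=cv2.resize(s,(800,415),interpolation=cv2.INTER_CUBIC)
cv2.imwrite("pics/t1.png",a);cv2.imwrite("pics/s1.png",b)
```

```text
(no output)
```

View pics/t1.png

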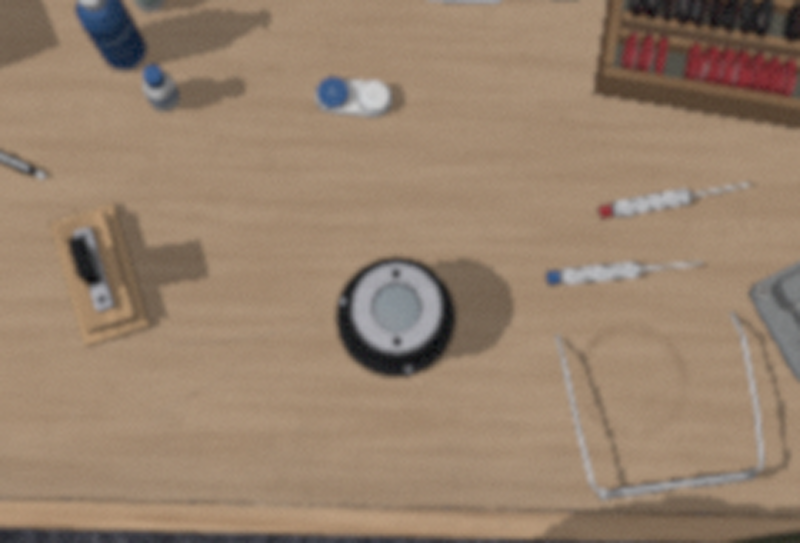

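View pics/s1.png

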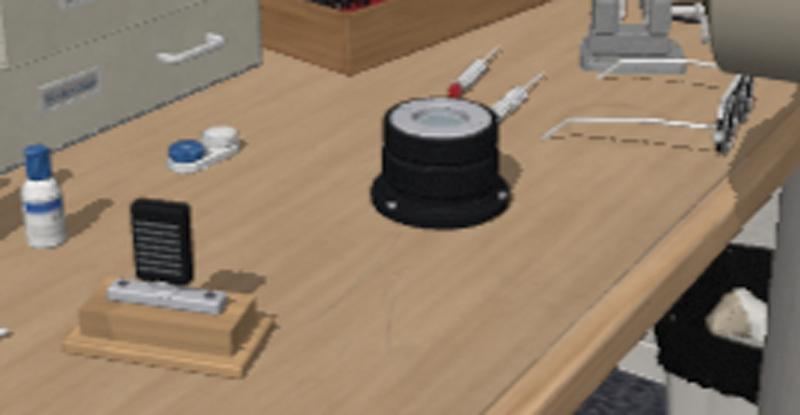

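Top crop: the ring's holes show as dark dots at crop (396,273) and (397,341), ring centre about (397,307). The stand is at (100,275), with the grip at (88,255) and the bridge's end at (102,298). The side view agrees: spanner upright in the stand, no clutter close by. Next come rough positions, then wrist views.

```bash
cat >> h.py <<'E'
from scipy.spatial.transform import Rotation as R
def rot(q): return R.from_quat([q[1],q[2],q[3],q[0]])
def quat(r): x,y,z,w=r.as_quat(); return [w,x,y,z]
def down(yaw):  # tool z down, tool y axis at world angle yaw
    y=np.array([np.cos(yaw),np.sin(yaw),0]); z=np.array([0,0,-1.]); x=np.cross(y,z)
    return quat(R.from_matrix(np.c_[x,y,z]))
def ray(f,uv,T=None):
    K=f["mtx"]; d=np.array([(uv[0]-K[0,2])/K[0,0],(uv[1]-K[1,2])/K[1,1]])
    if T is None: v=np.r_[d,1]; P=f["pose"]
    else:
        r=np.hypot(*d); v=np.r_[d/r*np.sin(r),np.cos(r)]; P=T@f["hand_eye"]
    v=P[:3,:3]@v; return P[:3,3],v/np.linalg.norm(v)
def atz(o,d,z): return o+d*(z-o[2])/d[2]
def meet(rays):
    A=sum(np.eye(3)-np.outer(d,d) for o,d in rays); b=sum((np.eye(3)-np.outer(d,d))@o for o,d in rays)
    return np.linalg.solve(A,b)
def tool():
    T=np.eye(4); T[:3,:3]=rot(read_eef_rot()).as_matrix(); T[:3,3]=read_tcp_pos(); return T
def proj(f,p,T):
    P=np.linalg.inv(T@f["hand_eye"]); v=P[:3,:3]@p+P[:3,3]; r=np.hypot(v[0],v[1]); a=np.arctan2(r,v[2])
    return f["mtx"][:2,:2]@(v[:2]/r*a)+f["mtx"][:2,2]
E
python3 - <<'E'
from h import *
t=dict(np.load("pics/top0.npz"));s=dict(np.load("pics/side0.npz"))
c=lambda u,v:(150+u*280/800,130+v*190/543)
for n,p,z in [("holeA",c(396,273),.06),("holeB",c(397,341),.06),("lens",(288.5,238.2),.06),("grip",c(82,255),.06),("bridge_end",c(102,300),.032),("stand",c(100,278),.024)]:
    print(n,np.round(atz(*ray(t,p),z),4))
d=lambda u,v:(160+u*270/800,180+v*140/415)
print("ring side",atz(*ray(s,d(440,118)),.06),"grip top",atz(*ray(s,d(162,203)),.084))
print("tri ring",meet([ray(t,c(396.5,307)),ray(s,d(440,118))]))
w=grab_frame("wrist");print(w["mtx"].tolist(),np.round(w["hand_eye"],3).tolist())
E
```

```text
holeA [0.4983 0.0437 0.06  ]
holeB [0.4473 0.0421 0.06  ]
lens [0.471  0.0435 0.06  ]
grip [0.5069 0.2799 0.06  ]
bridge_end [0.4772 0.2683 0.032 ]
stand [0.4955 0.2724 0.024 ]
ring side [0.47238103 0.04820909 0.06      ] grip top [0.50230811 0.27871819 0.084     ]
tri ring [0.47399962 0.0434134  0.05781749]
[[325.19226210127806, 0.0, 284.2282315627866], [0.0, 325.19226210127806, 210.82102609909214], [0.0, 0.0, 1.0]] [[0.001, -0.952, -0.306, 0.079], [1.0, 0.001, -0.0, -0.0], [0.001, -0.306, 0.952, -0.142], [0.0, 0.0, 0.0, 1.0]]
```

Run:
```python
from h import *
xd=lambda a: down(a-np.pi/2)   # tool x at world angle a
for p,a in [((.472,.043,.09),np.pi+.03),((.472,.043,.09),np.pi-1.3),((.50,.274,.045),np.pi+.26)]:
    print(np.round(ik(p,xd(a)),2))
views=[("r1",(.472,.043,.19),np.pi+.03),("r2",(.472,.083,.21),np.pi+.03),("s1",(.497,.274,.20),np.pi+.26),("s2",(.50,.234,.22),np.pi+.26)]
for n,p,a in views:
    move_ptp(p,xd(a)); wait(.2)
    T=tool(); f=grab_frame("wrist"); np.savez(f"pics/{n}.npz",T=T,**f)
    cv2.imwrite(f"pics/{n}.png",f["image"][:,:,::-1])
    for m in ["retaining_ring","lens"] if n[0]=="r" else ["pin_spanner","spanner_stand"]:
        for r in cut_out("wrist",m)[:1]:
            ys,xs=np.nonzero(r["region"]);print(n,m,round(r["confidence"],2),np.round(r["point"],1),xs.min(),xs.max(),ys.min(),ys.max())
            np.save(f"pics/{n}_{m}.npy",r["region"])
print(read_time_s(),read_wrist_force())
a=np.load("pics/r1.npz")["image"];b=np.load("pics/s1.npz")["image"]
cv2.imwrite("pics/rr.png",cv2.resize(a[60:360,80:480],(800,600),interpolation=cv2.INTER_CUBIC)[:,:,::-1])
cv2.imwrite("pics/ss.png",cv2.resize(b[60:360,80:480],(800,600),interpolation=cv2.INTER_CUBIC)[:,:,::-1])
```

```text
[-0.16  0.37  1.82 -0.    0.94 -1.76]
[-0.16  0.37  1.82 -0.    0.94 -0.43]
[ 0.3   0.62  1.56 -0.    0.96 -1.53]
r1 retaining_ring 0.59 [285.5 217.5] 249 324 166 237
r1 lens 0.63 [284.6 201.4] 267 305 183 219
r2 retaining_ring 0.98 [246.4 177.5] 210 279 161 228
s1 pin_spanner 0.68 [287.6 195.5] 280 298 164 230
s1 spanner_stand 0.8 [281.7 181.5] 259 316 140 236
s2 pin_spanner 0.71 [326.8 204.7] 315 336 169 230
s2 spanner_stand 0.72 [315.4 184.8] 295 346 147 236
6.0167 [0.25830878 0.42361134 0.31880313]
```

View pics/rr.png

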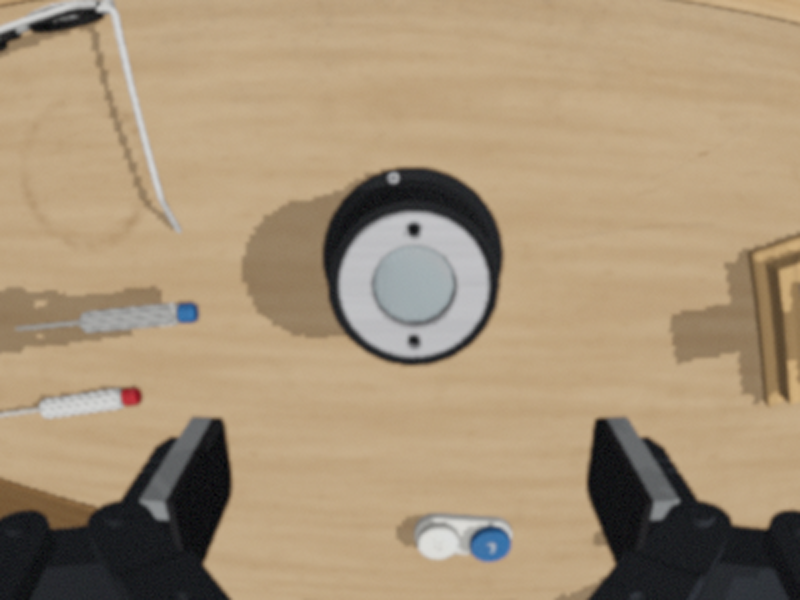

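View pics/ss.png

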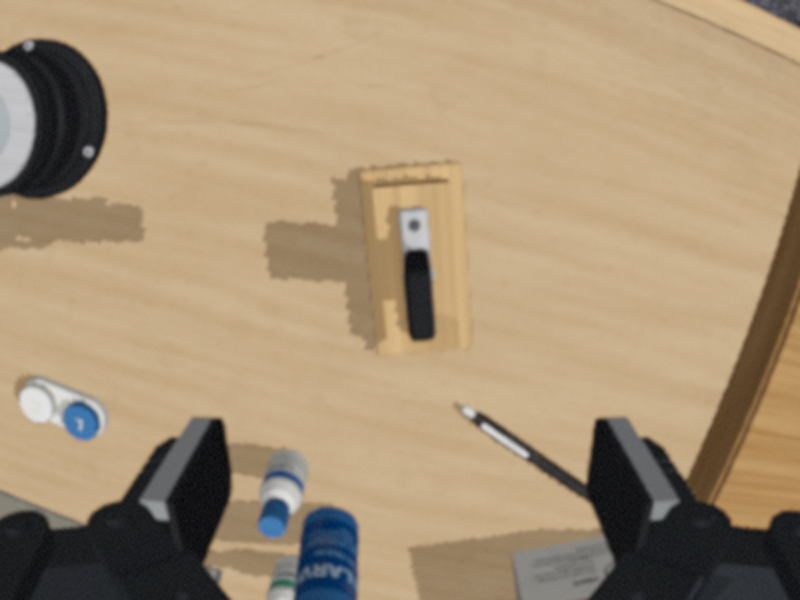

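Ring crop: hole dots at crop (414,229) and (414,341), so the hole line runs along the image's vertical. Stand crop: block around (418,265), spanner near-side rivet at (414,225), grip top around (420,325). I'll refine these with subpixel dot centroids and silhouette fits over both wrist views.

```bash
cat > m.py <<'E'
from h import *
from scipy.optimize import minimize
S=4
def box(x0,x1,y0,y1,z0,z1): return np.array([[x,y,z] for x in (x0,x1) for y in (y0,y1) for z in (z0,z1)])
SP=[box(-.033,.033,-.007,.007,.010,.018),box(-.016,.016,-.006,.006,.024,.070),box(-.006,.006,-.005,.005,.018,.024)]
ST=[box(-.052,.052,-.027,.027,0,.008),box(-.044,.044,-.019,.019,.008,.024)]
def mask(f,boxes,p):
    m=np.zeros((420*S,560*S),np.uint8); c,s=np.cos(p[2]),np.sin(p[2])
    for b in boxes:
        w=b@np.array([[c,-s,0],[s,c,0],[0,0,1]]).T+[p[0],p[1],p[3]]
        u=np.array([proj(f,q,f["T"]) for q in w]); h=cv2.convexHull(np.round((u+.5)*S).astype(np.int32)); cv2.fillConvexPoly(m,h,255)
    return cv2.resize(m,(560,420),interpolation=cv2.INTER_AREA)/255.
def fit(fs,regs,boxes,p0,d):
    def cost(p): return sum(np.abs(mask(f,boxes,p)-r).sum()/r.sum() for f,r in zip(fs,regs))
    sim=np.vstack([p0]+[np.array(p0)+np.eye(4)[i]*d[i] for i in range(4)])
    r=minimize(cost,p0,method="Nelder-Mead",options=dict(initial_simplex=sim,xatol=1e-5,fatol=1e-5,maxfev=250)); return r.x,r.fun
def dot(g,uv,w=4):
    u,v=np.round(uv).astype(int); a=g[v-w:v+w+1,u-w:u+w+1].astype(float); k=np.clip(np.percentile(a,65)-20-a,0,None)
    yy,xx=np.mgrid[v-w:v+w+1,u-w:u+w+1]; return np.array([(k*xx).sum(),(k*yy).sum()])/k.sum()
E
python3 - <<'E'
from m import *
F={n:dict(np.load(f"pics/{n}.npz")) for n in ["r1","r2","s1","s2"]}
G={n:cv2.cvtColor(F[n]["image"],cv2.COLOR_RGB2GRAY) for n in F}
H=[]
for g in [np.array([.4983,.0437,.06]),np.array([.4473,.0421,.06])]:
    rs=[];fl=[]
    for n in ["r1","r2"]:
        u=proj(F[n],g,F[n]["T"])
        for _ in range(3): u=dot(G[n],u,4)
        r=ray(F[n],u,F[n]["T"]); rs.append(r); fl.append(atz(*r,.06)); print(n,np.round(u,2),np.round(fl[-1],4))
    print("tri",np.round(meet(rs),4)); H.append(np.mean(fl,0))
d=H[0]-H[1]; print("ring c",(H[0]+H[1])/2,"len",np.linalg.norm(d),"yaw",np.arctan2(d[1],d[0]))
for n in ["r1","r2"]:
    # ring disc ellipse by bright region
    reg=np.load(f"pics/{n}_retaining_ring.npy"); print(n,"area",reg.sum())
R_=lambda n,m:np.load(f"pics/{n}_{m}.npy").astype(float)
fs=[F["s1"],F["s2"]]
ps,c=fit(fs,[R_("s1","pin_spanner"),R_("s2","pin_spanner")],SP,[.497,.274,.26,.014],[.004,.004,.05,.004]);print("spanner",ps,c)
pt,c=fit(fs,[np.maximum(R_(n,"pin_spanner"),R_(n,"spanner_stand")) for n in ("s1","s2")],ST,[.497,.274,.26,.0],[.004,.004,.05,.004]);print("stand",pt,c)
for n in ("s1","s2"):
    u=proj(F[n],np.array([ps[0]-.0255*np.cos(ps[2]),ps[1]-.0255*np.sin(ps[2]),.032]),F[n]["T"]); v=dot(G[n],u,3); print(n,"rivet pred",u,"seen",v,atz(*ray(F[n],v,F[n]["T"]),.032))
    im=F[n]["image"].copy(); e=mask(F[n],SP,ps)>.5; e2=mask(F[n],ST,pt)>.5
    k=[]
    for m_,col in((e,(255,0,0)),(e2,(0,255,0))):
        big=cv2.resize(m_[120:260,230:370].astype(np.uint8),None,fx=5,fy=5,interpolation=0); k.append((cv2.findContours(big,0,1)[0],col))
    o=cv2.resize(im[120:260,230:370],None,fx=5,fy=5,interpolation=cv2.INTER_CUBIC)[:,:,::-1].copy()
    for cs,col in k: cv2.drawContours(o,cs,-1,col[::-1],1)
    cv2.imwrite(f"pics/ov_{n}.png",cv2.resize(o,(400,400)))
cv2.imwrite("pics/ov.png",np.hstack([cv2.imread("pics/ov_s1.png"),cv2.imread("pics/ov_s2.png")]))
E
```

```text
r1 [286.56 230.02] [0.4996 0.0461 0.06  ]
r2 [245.11 221.89] [0.4996 0.0465 0.06  ]
tri [0.5005 0.0462 0.0576]
r1 [286.47 174.34] [0.4489 0.0445 0.06  ]
r2 [243.14 169.49] [0.4489 0.0448 0.06  ]
tri [0.4494 0.0445 0.0574]
ring c [0.47426482 0.04546481 0.06      ] len 0.05072802422895553 yaw 0.03275091917579259
r1 area 3086
r2 area 2634
spanner [0.50511443 0.28024048 0.34535594 0.00789913] 0.19190887029000342
stand [ 0.50416933  0.2797825   0.35588855 -0.00390737] 0.08497193301227826
s1 rivet pred [286.93870491 173.46533439] seen [286.61314093 172.1544366 ] [0.47994563 0.27096844 0.032     ]
s2 rivet pred [322.79418222 177.49593284] seen [322.41148468 176.28414162] [0.47999302 0.27085403 0.032     ]
```

View pics/ov.png

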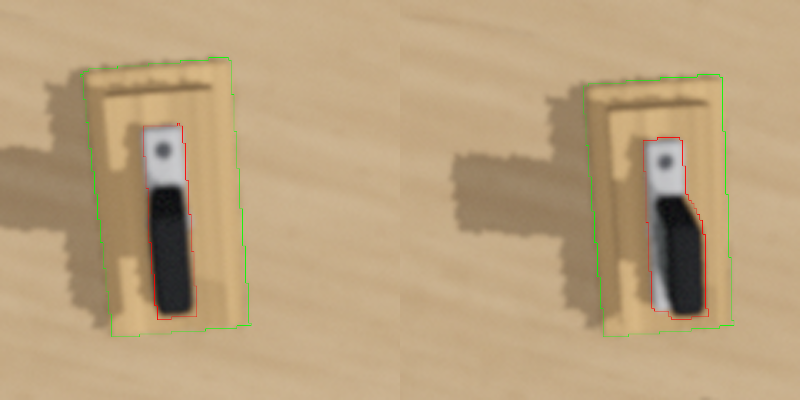

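Overlays sit on the stand and spanner in both views, with a common z bias of about −4 mm. The flat-height fixes agree: spanner/stand centre (0.504, 0.2797), yaw 0.352; ring centre (0.4743, 0.0455), hole line yaw 0.033. Next: grasp and lift, then find the bridge rivet with the same camera so its bias cancels.

Run:
```python
from m import *
xd=lambda a: down(a-np.pi/2)
q=xd(np.pi+.352); c=[.504,.2797]
move_ptp(c+[.16],q); command_gripper(.05,90); move_linear(c+[.045],.1); wait(.2)
F0,M0=np.array(read_wrist_force()),np.array(read_ft_torque())
command_gripper(0.0,90); wait(.2)
print("w",read_grip_width(),read_grip_force(),"dF",read_wrist_force()-F0,read_tcp_pos())
move_linear(c+[.060],.03); wait(.2); print("lift",read_wrist_force()-F0)
move_linear(c+[.14],.15); wait(.3)
print("air F",read_wrist_force(),"M",read_ft_torque(),read_grip_width())
T=tool(); f=grab_frame("wrist"); np.savez("pics/g.npz",T=T,**f)
f["T"]=T; g=cv2.cvtColor(f["image"],cv2.COLOR_RGB2GRAY)
u=proj(f,(T@np.array([.0255,0,.0313-.018,1]))[:3],T); print("pred rivet",u)
o=cv2.resize(f["image"][100:400,130:430],(600,600),interpolation=cv2.INTER_CUBIC)[:,:,::-1]; cv2.imwrite("pics/g.png",o)
print(read_time_s())
```

```text
w 0.010941656344997011 87.57901668548584 dF [-0.48120913  1.61133532  3.53290438] [0.50406281 0.27975392 0.04512846]
lift [-0.52116845  0.42480301 -1.46958888]
air F [-0.09141113  0.79392872 -2.13196872] M [-0.00149297  0.00656702 -0.03507792] 0.010845908926379048
pred rivet [283.49671172 215.35239749]
10.875
```

View pics/g.png

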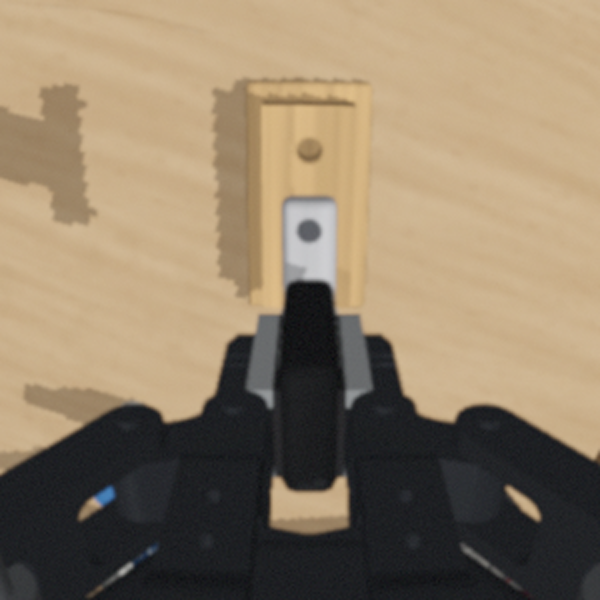

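Rivet is seen at full-image (284.5,215.5) against a prediction of (283.5,215.35), so the spanner is centred and camera bias is about 0.5 mm. The stand hole is visible at crop (309,150). Correct for that, then lower onto the ring gently.

```bash
cat >> m.py <<'E'
xd=lambda a: down(a-np.pi/2)
def descend(x,y,z0,z1,F0,lim=4.,step=.0004):
    z=z0
    while z>z1+1e-6:
        z=max(z-step,z1); move_linear([x,y,z],.02); fz=read_wrist_force()[2]-F0[2]
        if fz>lim: wait(.05); return z,read_wrist_force()-F0
    wait(.1); return z,read_wrist_force()-F0
E
python3 - <<'E'
from m import *
f=dict(np.load("pics/g.npz")); T=f["T"]; g=cv2.cvtColor(f["image"],cv2.COLOR_RGB2GRAY)
u=np.array([284.5,215.5])
for _ in range(3): u=dot(g,u,7)
p=atz(*ray(f,u,T),T[2,3]-.0311+.018); tl=np.linalg.inv(T)@np.r_[p,1]; b=tl[:2]-[.0255,0]; print("rivet",u,"bias tool xy",b)
v=np.array([284.5,175.])
for _ in range(3): v=dot(g,v,6)
h=atz(*ray(f,v,T),.024); c=h[:2]+.0255*np.array([np.cos(.352),np.sin(.352)])-T[:2,:2]@b; print("stand c via hole",v,c)
a=np.pi+.033; q=xd(a); Tr=rot(q).as_matrix()
rc=np.array([.47426,.04546])-Tr[:2,:2]@b; print("ring c corrected",rc)
np.savez("st.npz",rc=rc,b=b,c=c)
move_ptp([*rc,.13],q); move_linear([*rc,.096],.08); wait(.4)
F0=np.array(read_wrist_force()); M0=np.array(read_ft_torque()); np.savez("f0.npz",F0=F0,M0=M0)
print("F0",F0,M0,read_tcp_pos())
z,F=descend(*rc,.0935,.0862,F0,4.); print("z",z,"tip",z-.0311-.06,F,np.array(read_ft_torque())-M0,read_tcp_pos(),read_time_s())
E
```

```text
rivet [284.04427001 215.05167482] bias tool xy [0.00021807 0.00027557]
stand c via hole [284.73663366 177.8990099 ] [0.50610655 0.28105914]
ring c corrected [0.47448704 0.04519178]
F0 [ 0.8948793  -0.79142226 -0.37990365] [-0.00359741  0.01442338  0.04686028] [0.47457414 0.0451737  0.09619123]
z 0.0862 tip -0.004900000000000002 [ 0.04253182  1.08660091 -0.02736261] [ 0.04916647  0.02361795 -0.02027838] [0.47448646 0.0451791  0.08621103] 17.6833
```

Both pins dropped 4.9 mm with no measurable force. Now turn clockwise, watching the torque.

```bash
cat > turn.py <<'E'
from m import *
def turn(a0,step,n,stop,dtq=.03,verbose=True):
    d=np.load("f0.npz"); rc=np.load("st.npz")["rc"]; M0=d["M0"]; F0=d["F0"]; a=a0
    for i in range(n):
        a-=step; move_linear([*rc,.0862],.05,xd(a))
        m=[];
        for _ in range(3): wait(.01); m.append(read_ft_torque()[2]-M0[2])
        mz=np.mean(m)
        if verbose: F=read_wrist_force()-F0; print(f"{np.pi+.033-a:.3f} t{read_time_s():.2f} mz{mz:.3f} F{np.round(F,1)}")
        if abs(mz)>stop: break
    return a,mz
E
python3 - <<'E'
from turn import *
wait(.3); a,m=turn(np.pi+.033,.04,6,.3); np.save("a.npy",a); print(np.round(read_q(),3),read_grip_width())
E
```

```text
0.040 t18.26 mz-0.025 F[-1.1  0.7 -0.7]
0.080 t18.53 mz0.090 F[-1.2 -3.  -0.9]
0.120 t18.81 mz0.085 F[-2.  -3.3 -1.1]
0.160 t19.08 mz0.095 F[-1.4 -4.7 -0.9]
0.200 t19.36 mz0.104 F[-1.9 -4.2 -0.6]
0.240 t19.63 mz0.106 F[-1.1 -3.7 -1.1]
[-0.152  0.385  1.819 -0.     0.938 -1.517] 0.011149066284689037
```

One pin carries most of the load (lateral force about −4 N in y). I'll add compliance: shift the tool along the lateral force so both pins share it.

```bash
cat > turn.py <<'E'
from m import *
def turn(a0,rc,step,n,stop,gain=.0001):
    d=np.load("f0.npz"); M0=d["M0"]; F0=d["F0"]; a=a0
    for i in range(n):
        a-=step; move_linear([*rc,.0862],.05,xd(a))
        m=[];F=[]
        for _ in range(4): wait(.01); m.append(read_ft_torque()[2]-M0[2]); F.append(read_wrist_force()-F0)
        mz=np.mean(m); F=np.mean(F,0); rc=rc+np.clip(gain*F[:2],-.0004,.0004)
        print(f"{np.pi+.033-a:.3f} t{read_time_s():.2f} mz{mz:.3f} F{np.round(F,1)} off{np.round((rc-np.load('st.npz')['rc'])*1e3,2)}")
        if mz>stop: break
    np.savez("a.npz",a=a,rc=rc)
    return a,rc
E
python3 - <<'E'
from turn import *
turn(float(np.load("a.npy")),np.load("st.npz")["rc"],.035,12,.27)
E
```

```text
0.275 t19.92 mz0.064 F[-1.1 -4.5 -0.8] off[-0.11 -0.4 ]
0.310 t20.20 mz0.085 F[-0.9 -2.5 -1. ] off[-0.2  -0.65]
0.345 t20.48 mz0.089 F[ 0.1 -1.3 -1.1] off[-0.19 -0.79]
0.380 t20.77 mz0.087 F[ 0.3  0.1 -1.1] off[-0.16 -0.78]
0.415 t21.05 mz0.071 F[-0.   1.  -1.1] off[-0.16 -0.68]
0.450 t21.33 mz0.064 F[ 0.1  0.3 -1. ] off[-0.15 -0.65]
0.485 t21.62 mz0.070 F[ 0.1  0.8 -0.7] off[-0.15 -0.56]
0.520 t21.90 mz0.110 F[-0.1  0.2 -1. ] off[-0.16 -0.54]
0.555 t22.18 mz0.062 F[-0.1 -0.3 -1.2] off[-0.16 -0.57]
0.590 t22.47 mz0.087 F[ 0.  -0.2 -0.9] off[-0.16 -0.58]
0.625 t22.75 mz0.085 F[-0.   0.3 -1. ] off[-0.16 -0.55]
0.660 t23.03 mz0.054 F[-0.  -0.  -1.1] off[-0.17 -0.55]
```

Balanced now. The running level of about 0.08 corresponds to the 0.16 N m thread (my zero reading is about 0.08 high). Continue with finer steps and stop at 0.20 on this scale.

Run:
```python
from turn import *
d=np.load("a.npz"); a,rc=turn(float(d["a"]),d["rc"],.02,30,.17,.00006)
```

```text
0.680 t23.32 mz0.089 F[-0.2 -0.1 -0.9] off[-0.18 -0.56]
0.700 t23.60 mz0.111 F[-0.1 -0.1 -1.2] off[-0.18 -0.57]
0.720 t23.88 mz0.089 F[ 0.1  0.1 -0.6] off[-0.18 -0.56]
0.740 t24.17 mz0.055 F[ 0.4 -0.  -0.8] off[-0.15 -0.56]
0.760 t24.45 mz0.088 F[ 0.3  0.2 -0.9] off[-0.14 -0.55]
0.780 t24.73 mz0.103 F[ 0.5 -0.3 -0.6] off[-0.1  -0.57]
0.800 t25.02 mz0.095 F[ 0.   0.  -0.2] off[-0.1  -0.56]
0.820 t25.30 mz0.086 F[ 0.3 -0.8 -0.6] off[-0.09 -0.61]
0.840 t25.58 mz0.078 F[0.2 0.1 0. ] off[-0.07 -0.6 ]
0.860 t25.87 mz0.074 F[-0.5  0.5 -0.1] off[-0.1  -0.57]
0.880 t26.15 mz0.106 F[-0.6  0.3 -0.4] off[-0.14 -0.55]
0.900 t26.43 mz0.093 F[ 0.6 -0.5 -0.5] off[-0.1  -0.59]
0.920 t26.72 mz0.187 F[-0.1  0.1 -0.4] off[-0.1  -0.58]
```

Run:
```python
from turn import *
d=np.load("a.npz"); a,rc=turn(float(d["a"]),d["rc"],.006,6,.30,.00004)
M0=np.load("f0.npz")["M0"]
wait(.4); m=[]
for _ in range(15): wait(.02); m.append(read_ft_torque()[2]-M0[2])
print("hold",np.mean(m),np.std(m),read_time_s())
```

```text
0.926 t27.00 mz0.214 F[-0.5  0.9 -0.2] off[-0.12 -0.54]
0.932 t27.28 mz0.266 F[-0.2  0.5 -0.4] off[-0.13 -0.52]
0.938 t27.57 mz0.315 F[ 0.4 -0.2 -0.6] off[-0.12 -0.53]
hold 0.28863099642320594 0.02403399659211279 28.2167
```

Run:
```python
from turn import *
d=np.load("a.npz"); a,rc=turn(float(d["a"]),d["rc"],.005,1,.5,0)
M0=np.load("f0.npz")["M0"]
wait(.2); m=[]
for _ in range(15): wait(.02); m.append(read_ft_torque()[2]-M0[2])
print("hold",np.mean(m),read_time_s())
turn(a,rc,-.01,9,.5,0)
```

```text
0.943 t28.50 mz0.316 F[ 0.4 -0.9 -0. ] off[-0.12 -0.53]
hold 0.31455487914852903 28.95
0.933 t29.23 mz0.265 F[ 0.2 -0.4 -1.1] off[-0.12 -0.53]
0.923 t29.52 mz0.163 F[-0.1 -0.4 -0.6] off[-0.12 -0.53]
0.913 t29.80 mz0.077 F[-0.1 -0.2 -1.2] off[-0.12 -0.53]
0.903 t30.08 mz0.027 F[-0.1 -0.1 -1. ] off[-0.12 -0.53]
0.893 t30.37 mz-0.011 F[ 0.6 -0.  -0.6] off[-0.12 -0.53]
0.883 t30.65 mz-0.022 F[-0.5  0.8 -0.7] off[-0.12 -0.53]
0.873 t30.93 mz-0.055 F[-1.1  1.  -0.9] off[-0.12 -0.53]
0.863 t31.22 mz-0.042 F[-1.   1.3 -0.6] off[-0.12 -0.53]
0.853 t31.50 mz-0.046 F[-1.3  0.8 -0.4] off[-0.12 -0.53]
```

Released; true zero is about −0.05, so the hold was about 0.36 N m. One slightly firmer nip gives margin, then release and lift out.

Run:
```python
from turn import *
d=np.load("a.npz"); a,rc=float(d["a"]),d["rc"]; M0=np.load("f0.npz")["M0"]
a,rc=turn(a,rc,.02,4,.3,0); a,rc=turn(a,rc,.009,2,.36,0)
wait(.2); m=[]
for _ in range(12): wait(.02); m.append(read_ft_torque()[2]-M0[2])
print("hold",np.mean(m))
g=np.pi+.033
a,rc=turn(a,rc,-(.938-(g-a))-.03 if 0 else -((g-a)-.91)/2,2,.6,0); a,rc=turn(a,rc,-.024,2,.5,0)
F0=np.load("f0.npz")["F0"]
for z in np.arange(.0872,.0945,.001):
    move_linear([*rc,z],.02)
print("F lifted",read_wrist_force()-F0,read_ft_torque()-M0)
move_linear([*rc,.14],.1); print(read_time_s(),read_grip_width())
wait(.2)
T=tool(); f=grab_frame("wrist"); np.savez("pics/l.npz",T=T,**f)
cv2.imwrite("pics/l.png",cv2.resize(f["image"][60:360,80:480],(800,600),interpolation=cv2.INTER_CUBIC)[:,:,::-1])
g=cv2.cvtColor(f["image"],cv2.COLOR_RGB2GRAY)
u=np.array([284.0,215.05])
for _ in range(3): u=dot(g,u,7)
print("rivet now",u)
```

```text
0.873 t31.78 mz-0.023 F[-1.2  1.  -0.8] off[-0.12 -0.53]
0.893 t32.07 mz0.010 F[-0.7  1.2 -0.9] off[-0.12 -0.53]
0.913 t32.35 mz0.110 F[-1.1  0.8 -0.8] off[-0.12 -0.53]
0.933 t32.63 mz0.278 F[-1.   0.3 -0.9] off[-0.12 -0.53]
0.942 t32.92 mz0.324 F[-0.9  0.3 -0.6] off[-0.12 -0.53]
0.951 t33.20 mz0.410 F[-0.9  1.1 -0.5] off[-0.12 -0.53]
hold 0.3660867617130427
0.931 t33.88 mz0.256 F[-0.8  0.1 -1.3] off[-0.12 -0.53]
0.910 t34.17 mz0.110 F[-1.   0.7 -0.5] off[-0.12 -0.53]
0.886 t34.45 mz-0.040 F[-0.4  0.1 -0.4] off[-0.12 -0.53]
0.862 t34.73 mz-0.035 F[-1.   1.2 -1. ] off[-0.12 -0.53]
F lifted [-0.9725076   1.46864543 -0.90563944] [ 0.01385577 -0.01693607 -0.05775599]
37.3417 0.010638211347364451
rivet now [284.01663705 215.18720724]
```

View pics/l.png

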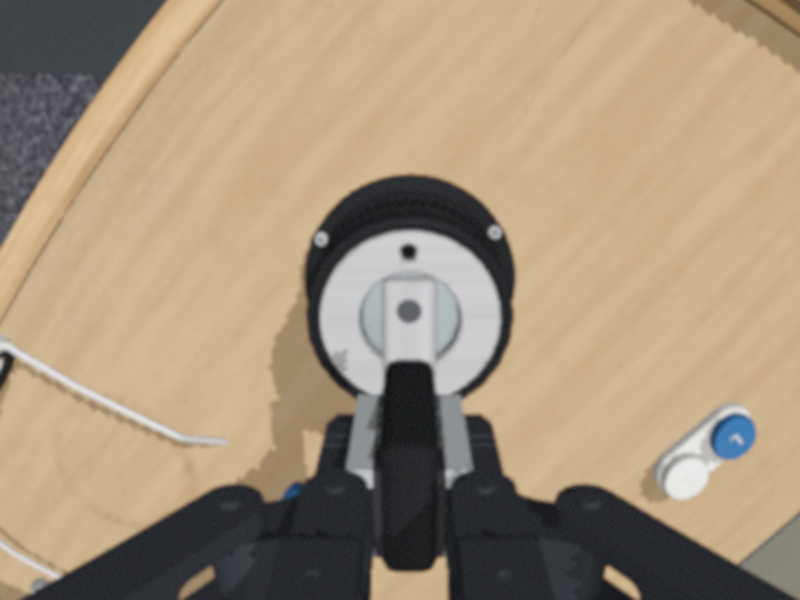

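Hole and rivet line up in the image, at crop (408,251) and (409,311), and the grip has not slipped. Final nip was about 0.42 N m. Return to the recorded stand pose, lowering with a force check.

Run:
```python
from m import *
q=xd(np.pi+.352); c=[.504,.2797]
move_ptp(c+[.14],q); move_linear(c+[.064],.1); wait(.3)
F0=np.array(read_wrist_force())
z,F=descend(*c,.060,.0454,F0,5.,.0007); print(z,F,read_ft_torque(),read_time_s())
```

```text
0.0454 [-0.8303728  -0.82763043 -0.68378869] [-0.010735   -0.02339093 -0.03308081] 45.225
```

Run:
```python
from m import *
c=[.504,.2797]
command_gripper(.05); wait(.2); move_linear(c+[.16],.15); wait(.3)
T=tool(); f=grab_frame("wrist"); f["T"]=T; rs={}
for n in ("pin_spanner","spanner_stand"):
    r=cut_out("wrist",n)[0]; rs[n]=r["region"].astype(float); print(n,r["confidence"],r["point"])
print(read_time_s(),read_grip_width())
ps,cc=fit([f],[rs["pin_spanner"]],SP,[.504,.28,.352,.011],[.003,.003,.05,.003]); print(ps,cc)
cv2.imwrite("pics/e.png",cv2.resize(f["image"][60:360,80:480],(800,600),interpolation=cv2.INTER_CUBIC)[:,:,::-1])
```

```text
Traceback (most recent call last):
IndexError: list index out of range
```

Run:
```python
from m import *
f=grab_frame("wrist"); s=grab_frame("side")
a=cv2.resize(f["image"][100:310,180:390],(400,400),interpolation=cv2.INTER_CUBIC)
b=cv2.resize(s["image"][220:320,165:265],(400,400),interpolation=cv2.INTER_CUBIC)
cv2.imwrite("pics/e.png",np.hstack([a,b])[:,:,::-1]); print(read_time_s(),read_tcp_pos(),read_grip_width())
```

```text
47.3 [0.50396186 0.27969805 0.15989008] 0.05016549002722432
```

View pics/e.png

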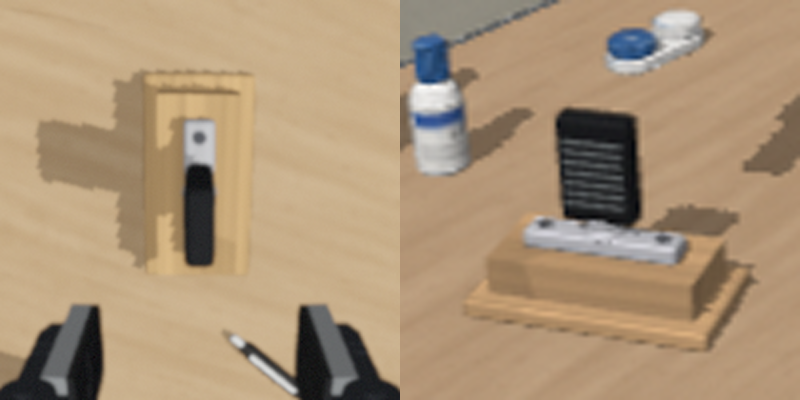

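The spanner stands upright with its bridge flat on the block (wrist half: rivet at (199,137); side half: bridge around (605,240)). The gripper is clear, so I'm handing in.

```bash
python3 -c "
from station import *
print(job_done(),read_time_s())"
```

```text
the job is handed in; nothing more can be done
the job is handed in; nothing more can be done
```

The ring is turned to its stop and nipped up to about 0.42 N m, the spanner is back upright in its stand, and the job was handed in about 47 s into the 72 s limit; no verdict was returned.

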